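# Gauge the shift-rail bore and confirm the spacer pick

### The arm

A 6-joint arm with a two-finger parallel gripper is mounted at the origin on the work surface. World frame = base frame: x ahead of the robot, y to its left, z up, the work surface at z = 0. Lengths are in mm, angles in degrees, forces in N, time in s.
With the tool pointing down it reaches from about 325 to 900 mm from the base axis. Payload 6.1 kg.
Tool frame: the origin (TCP) lies at the very end of the fingers, on their centre line; the grasp point (between the pads) lies 19 mm behind it; x points along the fingers, y is the direction in which the jaws open and shut, and the axes are right-handed (so a half turn about x gives the same grasp; the last joint's range is limited). The gripper opens to 87 mm and grips with 3 to 60 N. Pads are 19 mm wide; open, the fingers measure 117 mm over their backs; the gripper's body (75 mm by 190 mm) begins 51 mm behind the grasp point.
Start: joints at [64.395, 12.628, 87.462, -0, 79.91, -7.225], TCP at [197.077, 593.107, 184.738] pointing down, gripper open.
Joint ranges: [-170.65, 170.65], [-52.31, 119.04], [5.05, 147.46], [-71.25, 251.25], [11.57, 151.72], [-153.62, 153.62]. Speed limits (degrees/s): [147.25, 147.25, 172.46, 180, 180, 180].

### API

Orientations are given as [roll, pitch, yaw] about the fixed x, y, z axes, in that order (R = Rz(yaw) Ry(pitch) Rx(roll)).
In Python, from plant import move_pose, move_straight, move_j, gripper_open, grab, pause, solve_ik, camera, Unreachable, hand_in, get_time, get_qpos, get_joint_velocities, get_joint_torque, get_tool_pos, get_eef_rot, get_force, get_ft_torque, get_gripper_width gives the robot as it stands. Calls block until the motion is done:
- move_pose(position, orientation): joint-space move of the TCP to a pose.
- move_straight(position, orientation=None, rate=150, max_force=None): straight line of the TCP; orientation=None keeps the orientation; rate is the mean speed in mm/s. With max_force (N) it stops when the force on the tool has changed by that much, and returns True; else False.
- move_j(angles): joint-space move.
- gripper_open() and grab(f_grip=None): open the fingers fully, or close them until they stop; f_grip is the grip in N (None keeps the last).
- pause(seconds).
- solve_ik(position, orientation): joint angles nearest the present ones, or None.
- camera(name): name is "scene" or "top" or "wrist"; returns a dict with "color" (400x640x3 uint8, blue, green, red), "range_z" (400x640 float32, mm along the optical axis (not along the pixel's ray), 0 where there is no reading), "camera_matrix" (3x3 intrinsics, pixels), "xyz" and "attitude" of the camera in the world. Camera axes: x right, y down, z forward; pixel columns grow to the right and rows downward; lengths in mm; the calibration is good to about 2 mm. A picture is of the moment at which its call begins.
A pose or a line that the arm cannot do raises Unreachable and nothing moves.
- hand_in(): hands the job in, once; it reports no verdict.
Readings, each from a call of its own:
- get_time(): time.
- get_qpos(): joint angles.
- get_joint_velocities(): joint speeds.
- get_joint_torque(): joint torques, N m.
- get_tool_pos(): TCP position.
- get_eef_rot(): TCP orientation.
- get_force(): force on the tool from outside, world axes, zero at the start.
- get_ft_torque(): the same for the moment, N m.
- get_gripper_width(): finger opening in mm.
Only numpy, scipy, OpenCV 4.12 (cv2) and the standard library are available. Lean on these libraries where they do the work, as an engineer would, in place of code of your own. Each camera call takes 0.05 s, during which the arm holds its last target. There are 200 camera calls.

### The job

Take the colour-banded depth rod from its stand and slide it, head up, into the upright bore in the gearbox housing, past the spring detent and all the way onto the bottom of the bore: press it firmly home for a moment, but gently enough not to mark it. Let go and leave the rod standing there; the colour band level with the top face of the bored boss names the spacer for this housing (right at a border between two bands, either will do). Then push in the pick-confirm button of the bin of that colour, and no other, and leave the parts and tools lying around undisturbed.

Things in the scene. Friction and masses are not known exactly. Their poses are not given: they have to be found in the camera images.
- rod_grip (a point): Centre of the depth rod's knurled aluminium head (22 mm diameter, 42 mm tall), about 156 mm above the bench at the start. Under the head is a collar (32 mm diameter, 5 mm thick, its top 21 mm below this point), then a steel shaft of 12 mm diameter and 115 mm length; the nose lies 141 mm below this point along the rod. z points up the rod. It starts upright, loose in its stand.
- rod_nose (a point): Centre of the depth rod's lower end, bevelled at 45 degrees to a 6 mm flat. Coloured bands on the shaft, measured up from the nose: yellow 42 to 54 mm, green 54 to 66, blue 66 to 78; bare steel elsewhere. So a bore 42 to 54 mm deep calls for yellow, 54 to 66 green, 66 to 78 blue; within 2 mm of a border both neighbours are accepted.
- rod: The whole depth rod, rigid, 162 mm long, 0.17 to 0.23 kg; origin at the nose, z up the rod. Slide it at 15 mm/s or slower: more than 30 N on the bottom of the bore, which meeting it at 30 mm/s can already give, marks it and is not allowed. A proper push on the bottom is a steady 8 to 15 N for half a second. The ball's side pressure holds the rod where it is let go, so push it all the way.
- stand: Fixed black plastic block 70 x 70 x 45 mm with a 14 mm hole 30 mm deep in the middle, in which the rod stands. Origin: centre of its underside on the bench.
- housing: Fixed cast aluminium gearbox end housing on a grey nest plate 190 x 130 mm. Origin: on the bench, on the bore axis. The bored boss is an upright round tower, 40 mm across at its flat top, 102 mm above the bench; beside it along +x is a lower bearing boss (72 mm across, 60 mm tall). A brass detent plug sticks out of the bored boss's +y side, to 42 mm from the axis, 82 mm up.
- bore_mouth (a point): Centre of the bore at the boss's flat top, 102 mm above the bench. Upright blind bore, 14 mm diameter, 4 mm 45 degree lead-in; its bottom is 43 to 77 mm below the top, unknown beforehand. A sprung ball in its +y side, 20 mm down, stops the nose 15 to 18 mm down; about 4 to 9 N of push takes the rod past it, then it slides with 1 to 4 N until the push rises steeply on the bottom.
- rail: Fixed white pick-to-light rail, 65 x 400 mm and 34 mm high, lying across the bench, with three coloured plastic bins of ring spacers side by side behind it (on its +x side; the bins are 86 mm tall at the back). Origin: centre of the rail's underside; y along the rail.
- btn_yellow_top (a point): Centre of the top of the yellow round push button (26 mm diameter) on the rail, in front of the yellow bin; 52 mm above the bench when free. The three bins with their buttons are 125 mm apart, in any order. Pressed straight down; travel 6 mm, fully in takes about 5 N, springs back.
- btn_green_top (a point): The same for the green button, in front of the green bin.
- btn_blue_top (a point): The same for the blue button, in front of the blue bin.
- btn_yellow (a joint): Travel of the yellow button: 0 free, 0.006 m fully in; it counts as pushed from 0.004 m.
- btn_green (a joint): The same for the green button.
- btn_blue (a joint): The same for the blue button.
- bearing: Bystander: loose steel bearing ring, 52 mm across, 15 mm tall. Origin: centre of its underside.
- driver: Bystander: loose screwdriver, 170 mm long, lying on the bench.
- oiler: Bystander: loose small white bottle with a red cap, 38 mm across, 75 mm tall. Origin: centre of its underside.
Not all that is in view belongs to the job. There is more than one size of the rod; the one meant has the size given above.

How it is judged:
By the outcome, as a careful person would: the job done as asked, in the order asked, and still so for the second after the job is handed in, with the robot touching nothing.
It also fails if it takes over 59 s, if anything falls off the work surface, if the arm or the gripper's body presses on something with over 40 N, if the wrist force passes 120 N, or if a joint passes its speed limit or range.

## Working session

There is one attempt and no reset: what is moved stays moved. The work goes in short steps, each a Python script; the robot and the scene stay as the last script left them, time stands still between calls to the robot, and variables do not carry over. Pictures are saved under pics/ and viewed, about 8 in all and at most 12, crops included, and the job is handed in when it is done.

```bash
mkdir -p pics; ls
cat > h.py <<'E'
import numpy as np, cv2
from plant import *
from scipy.spatial.transform import Rotation as R
def shot(name, tag):
    c=camera(name); cv2.imwrite(f'pics/{tag}.png',c['color']); np.savez(f'pics/{tag}.npz',**{k:np.array(v) for k,v in c.items()}); return c
def rot(c):
    a=np.array(c['attitude'],float)
    return a if a.shape==(3,3) else R.from_euler('xyz',a,degrees=True).as_matrix()
def ray(c,u,v):
    d=np.linalg.inv(np.array(c['camera_matrix']))@np.array([u,v,1.]); return np.array(c['xyz'],float),rot(c)@d
def onz(c,u,v,z):
    o,d=ray(c,u,v); return o+d*(z-o[2])/d[2]
def cloud(c):
    z=c['range_z']; v,u=np.mgrid[:z.shape[0],:z.shape[1]]
    P=np.stack([u,v,np.ones_like(u)],-1)@np.linalg.inv(np.array(c['camera_matrix'])).T*z[...,None]
    W=P@rot(c).T+np.array(c['xyz'],float); W[z==0]=np.nan; return W
def load(tag): return dict(np.load(f'pics/{tag}.npz'))
E
python3 - <<'E'
from h import *
for n in('scene','top'):
    c=shot(n,n+'0'); print(n,c['xyz'],c['attitude'],c['camera_matrix'])
print(get_time(),get_force())
E
```

```text
pics
scene [1337.18195672  144.60667312  877.89462479] [-131.63804262   -0.89158009  105.05410403] [[474.47684882   0.         319.07316941]
 [  0.         474.47684882 198.02169356]
 [  0.           0.           1.        ]]
top [440.80732391 -50.53747725 918.43929486] [-175.17604671   -0.70371221  -89.22829079] [[386.53482358   0.         320.99193995]
 [  0.         386.53482358 200.37571605]
 [  0.           0.           1.        ]]
0.1 [-0.08283709  0.5406523  -0.0138204 ]
```

View pics/top0.png

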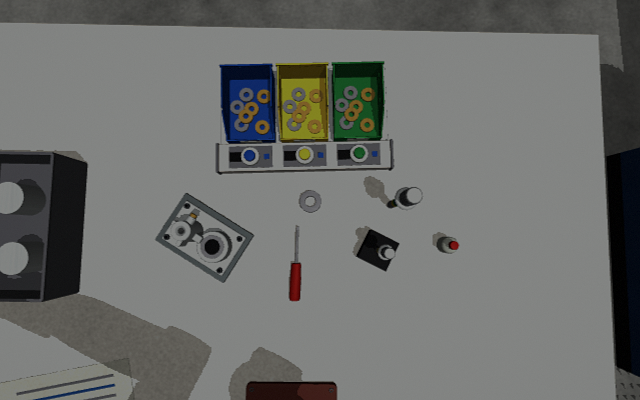

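View pics/scene0.png

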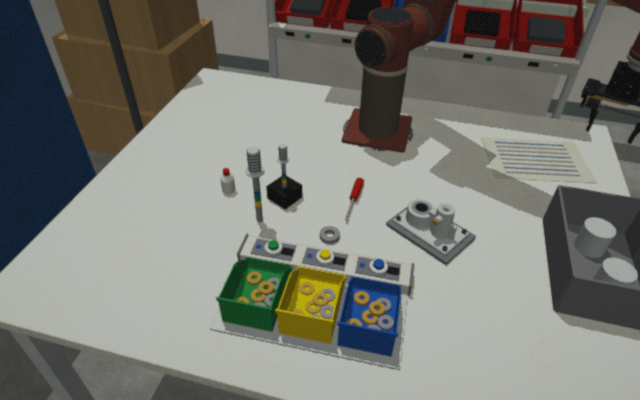

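Top view: the rod's head is at about (388,254) in the black stand. The bored boss is at (181,231) with its plug at (194,214). The buttons are at about (250,155) blue, (304,154) yellow and (359,153) green. A larger decoy rod stands at (410,196). The scene view agrees with this.

Run:
```python
from h import *
for tag in('top0','scene0'):
    c=load(tag); W=cloud(c); hsv=cv2.cvtColor(c['color'],cv2.COLOR_BGR2HSV)
    if tag=='top0':
        guess={}
        for n,u,v,z in(('head',388,254,177),('boss',181,231,102),('low',213,246,60),('plug',194,214,82),('blue',250,155,52),('yellow',304,154,52),('green',359,153,52),('decoy',411,195,200),('oiler',452,245,75),('bearing',310,201,15)):
            guess[n]=onz(c,u,v,z); 
    for n,p in guess.items():
        near=np.hypot(W[...,0]-p[0],W[...,1]-p[1])<(45 if n in('low',) else 28)
        zz=W[...,2][near]
        if zz.size==0: print(tag,n,p.round(),'none'); continue
        zt=np.percentile(zz,97); m=near&(abs(W[...,2]-zt)<5)
        q=W[m]; print(tag,n,'ray',p.round(1),'ztop',zt.round(1),'mid',((q.max(0)+q.min(0))/2).round(1),'ext',np.ptp(q,axis=0).round(1),len(q))
for o in ([430,-180],[430,300]):
  pass
print(solve_ik([430,-150,300],[180,0,0]),get_eef_rot())
```

```text
top0 head ray [ 402.7 -188.   177. ] ztop 177.5 mid [ 404.6 -189.4  176. ] ext [19.1 20.9  6.6] 103
top0 boss ray [441.2 233.  102. ] ztop 103.7 mid [442.2 235.8 102.5] ext [39.9 42.2  7.7] 278
top0 low ray [409.3 176.1  60. ] ztop 70.8 mid [426.4 208.2  70.7] ext [17.4 17.9  6.6] 58
top0 plug ray [478.1 213.6  82. ] ztop 100.7 mid [456.9 226.3 101.9] ext [10.4 17.5  7.5] 29
top0 blue ray [615.  102.1  52. ] ztop 57.7 mid [614.4 105.   56.6] ext [23.6 24.9  7.6] 96
top0 yellow ray [619.2 -20.2  52. ] ztop 56.4 mid [619.  -19.1  54.9] ext [22.9 24.9  6.8] 95
top0 green ray [ 623.5 -145.2   52. ] ztop 56.8 mid [ 624.4 -144.    55.4] ext [25.2 25.1  6.9] 98
top0 decoy ray [ 514.1 -227.   200. ] ztop 232.4 mid [ 511.3 -223.5  230.9] ext [29.3 29.1  6.8] 224
top0 oiler ray [ 418.7 -346.6   75. ] ztop 75.6 mid [ 418.7 -349.6   74.8] ext [17.5 16.9  6.7] 61
top0 bearing ray [515.4 -34.9  15. ] ztop 17.6 mid [516.6 -33.6  16.3] ext [49.7 49.5  7.5] 263
scene0 head ray [ 402.7 -188.   177. ] ztop 176.9 mid [ 408.1 -189.2  175.7] ext [22.1 18.6  7.4] 40
scene0 boss ray [441.2 233.  102. ] ztop
[... 184 characters left out ...]
 ztop 100.2 mid [459.6 227.7  99.6] ext [18.4 22.8  7.9] 39
scene0 blue ray [615.  102.1  52. ] ztop 56.7 mid [616.4 104.8  56. ] ext [25.9 23.9  7.7] 82
scene0 yellow ray [619.2 -20.2  52. ] ztop 57.0 mid [622.4 -20.   55.4] ext [26.1 24.3  6.7] 78
scene0 green ray [ 623.5 -145.2   52. ] ztop 57.1 mid [ 627.8 -144.3   56.1] ext [24.5 23.5  7.6] 71
scene0 decoy ray [ 514.1 -227.   200. ] ztop 231.7 mid [ 514.7 -223.6  230.4] ext [29.1 30.4  6.9] 95
scene0 oiler ray [ 418.7 -346.6   75. ] ztop 74.5 mid [ 419.6 -351.5   74. ] ext [23.2 17.   8.9] 30
scene0 bearing ray [515.4 -34.9  15. ] ztop 17.7 mid [516.6 -33.8  16.6] ext [50.2 48.7  7.7] 153
None [ -96.52511085   89.89912118 -114.90108365]
```

```bash
cat >> h.py <<'E'
def down(a):
    a=np.radians(a); x=np.array([0,0,-1.]); y=np.array([np.cos(a),np.sin(a),0]); return np.column_stack([x,y,np.cross(x,y)])
def ori(a): return R.from_matrix(down(a)).as_euler('xyz',degrees=True).tolist()
def best(p,opts=(0,180),q6=0,lim=130):
    r=[]
    for a in opts:
        q=solve_ik(list(p),ori(a))
        if q is not None and abs(q[5])<lim: r.append((abs(q[5]-q6),a,np.round(q,1)))
    return min(r,key=lambda t:t[0]) if r else None
E
python3 - <<'E' 2>&1 | grep -v Warn
from h import *
b=best([400,235,300],(72,-108)); print(b); r=best([360,-189,320],(72,-108)); print(r)
print(get_tool_pos())
move_straight([197,593,300]); move_pose([400,235,300],ori(b[1])); pause(.2)
c=shot('wrist','w1'); print(c['xyz'],c['attitude'],get_tool_pos())
move_pose([360,-189,320],ori(r[1])); pause(.2)
c=shot('wrist','w2'); print(c['xyz'],get_tool_pos(),get_time(),get_force())
a,b=[load(t)['color'] for t in('w1','w2')]
cv2.imwrite('pics/w12.png',cv2.resize(np.vstack([a,b]),(480,600)))
E
```

```text
(np.float64(51.320123649222474), 72, array([ 20.7, -12.9, 100.8,  -0. ,  92.2, -51.3]))
(np.float64(69.15440229095366), -108, array([-38.8, -21.6, 105.4,   0. ,  96.1,  69.2]))
[196.8018384  592.55098458 183.73805383]
[327.84238756 259.19543129 499.45705565] [ 1.64079072e+02 -5.34042503e-02  7.20874647e+01] [399.81369889 235.63966059 299.95021354]
[ 431.19343377 -211.34101286  519.47158693] [ 360.21016181 -188.61901334  319.97320346] 4.8667 [-0.27053293  1.15872717  0.11467382]
```

View pics/w12.png

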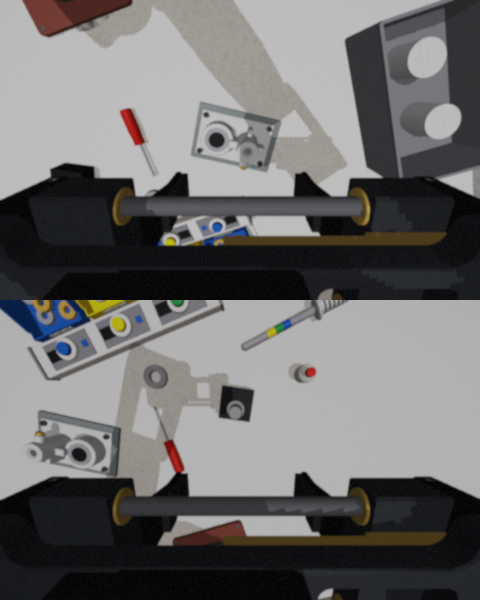

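The wrist views show the boss at about (330,195) in w1 and the rod head at about (313,145) in w2. I'll fit both from the wrist clouds and the bore's dark spot.

Run:
```python
from h import *
for tag,p,z,h,r in(('w1',[443.5,235.6],102,(95,110),28),('w2',[406,-189.3],177,(168,185),20),('top0',[443.5,235.6],102,(95,110),28),('top0',[406,-189.3],177,(168,185),20)):
    c=load(tag); W=cloud(c)
    m=(np.hypot(W[...,0]-p[0],W[...,1]-p[1])<r)&(W[...,2]>h[0])&(W[...,2]<h[1])
    (u,v),rad=cv2.minEnclosingCircle(np.argwhere(m)[:,::-1].astype(np.float32))
    q=W[m]; print(tag,m.sum(),'px',round(u),round(v),'ray',onz(c,u,v,z).round(1),'med z',np.median(q[:,2]).round(1),'mid',((q.max(0)+q.min(0))/2).round(1))
    if m.sum():
        g=cv2.cvtColor(c['color'],cv2.COLOR_BGR2GRAY); u,v=int(u),int(v)
        cv2.imwrite(f'pics/crop_{tag}_{z}.png',cv2.resize(c['color'][v-40:v+40,u-40:u+40],(300,300),interpolation=0))
a=[cv2.imread(f'pics/crop_{t}.png') for t in('w1_102','w2_177','top0_102','top0_177')]
cv2.imwrite('pics/crops.png',np.vstack([np.hstack(a[:2]),np.hstack(a[2:])]))
```

```text
w1 590 px 330 202 ray [442.3 235.5 102. ] med z 101.4 mid [443.5 235.2  99.9]
w2 268 px 313 150 ray [ 400.4 -190.8  177. ] med z 176.2 mid [ 399.9 -190.6  174. ]
top0 304 px 180 231 ray [442.1 234.8 102. ] med z 101.5 mid [442.2 235.8 101. ]
top0 107 px 388 253 ray [ 405.  -188.5  177. ] med z 176.2 mid [ 404.6 -189.4  173.9]
```

View pics/crops.png

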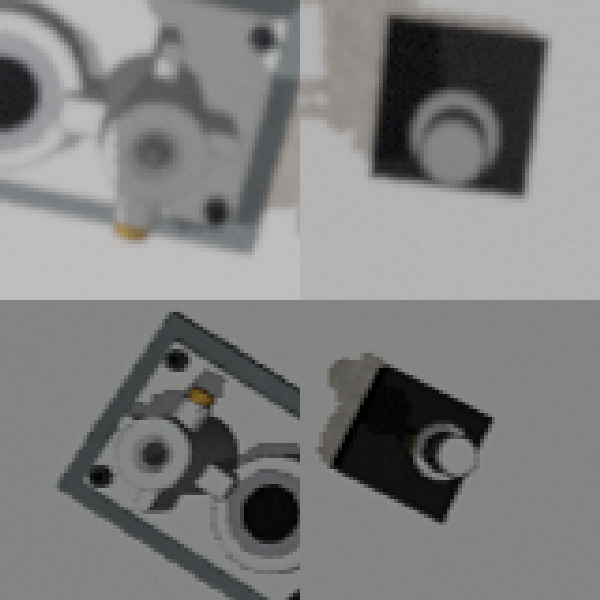

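Boss estimates agree at about (442.3,235.3). The rod's x differs by about 4 mm between views, so I'll take one closer look with the camera right above it.

Run:
```python
from h import *
move_pose([340,-170,200],ori(-108)); pause(.3)
c=shot('wrist','w3'); W=cloud(c); print(c['xyz'])
m=(np.hypot(W[...,0]-403,W[...,1]+189.5)<25)&(W[...,2]>168)&(W[...,2]<185)
(u,v),r=cv2.minEnclosingCircle(np.argwhere(m)[:,::-1].astype(np.float32))
print(u,v,r,onz(c,u,v,177),np.median(W[m][:,2]),'diam',2*r*np.median(c['range_z'][m])/c['camera_matrix'][0][0])
cs=load('scene0'); W=cloud(cs)
m=(np.hypot(W[...,0]-405,W[...,1]+189.5)<25)&(W[...,2]>140)&(W[...,2]<185); ys,xs=np.nonzero(m)
print('scene u',xs.min(),xs.max(),'v',ys.min(),ys.max(), onz(cs,(xs.min()+xs.max()+0)/2,ys.min(),177))
```

```text
[ 411.45667809 -193.33163072  401.29869748]
322.55029296875 135.32681274414062 14.410555839538574 [ 400.25851799 -190.5958133   177.        ] 176.15762496505002 diam 22.212304345969937
scene u 279 287 v 144 160 [ 398.51282176 -191.64204698  177.        ]<sys>:0: UserWarning: Gimbal lock detected. Setting third angle to zero since it is not possible to uniquely determine all angles.
```

```bash
sed -i '1i import warnings; warnings.filterwarnings("ignore")' h.py
python3 - <<'E'
from h import *
def meas(tag,p,z,r):
    c=shot('wrist',tag); W=cloud(c)
    m=(np.hypot(W[...,0]-p[0],W[...,1]-p[1])<r)&(abs(W[...,2]-z)<8)
    (u,v),rad=cv2.minEnclosingCircle(np.argwhere(m)[:,::-1].astype(np.float32))
    print(tag,round(u),round(v),onz(c,u,v,z).round(1),'z',np.median(W[m][:,2]).round(1),'d',round(2*rad*np.median(c['range_z'][m])/c['camera_matrix'][0][0],1),get_time())
move_straight([340,-170,260]); move_pose([460,-208,260],ori(72)); pause(.3); meas('w4',[403,-190],177,25)
move_pose([485,221,260],ori(-108)) if False else None
b=best([485,221,220],(-108,),lim=150); print(b)
b and (move_pose([485,221,220],ori(-108)),pause(.3),meas('w5',[442,235],102,28))
move_pose([380,255,220],ori(72)); pause(.3); meas('w6',[442,235],102,28)
E
```

```text
w4 319 133 [ 400.  -190.5  177. ] z 176.1 d 22.1 9.25
(np.float64(124.01681651110185), -108, array([ 16. ,  -1.3,  98.7,  -0. ,  82.6, 124. ]))
w5 322 222 [445.2 234.3 102. ] z 101.3 d 42.1 12.9333
w6 322 240 [441.5 235.7 102. ] z 101.4 d 42.4 15.825
```

Rod's head is at (400.5,-190.5) and the bore at (443,235). Next: grasp, lift, carry over the bore, and check the rod in two views.

Run:
```python
from h import *
move_pose([401,-190.5,260],ori(-108)); 
print(move_straight([401,-190.5,140.5],rate=80,max_force=6),get_tool_pos(),get_force())
grab(40); pause(.3); print('w',get_gripper_width(),get_force(),get_tool_pos())
move_straight([401,-190.5,200],rate=60); move_straight([401,-190.5,260],rate=100); pause(.2)
print(get_gripper_width(),get_force(),get_time())
move_straight([443,235,260],rate=150); pause(.3)
print(get_tool_pos(),get_gripper_width(),get_force(),get_time())
a=shot('top','t7')['color']; b=shot('scene','s7')['color']
cv2.imwrite('pics/s7.png',np.hstack([cv2.resize(a[140:300,110:270],(400,400)),cv2.resize(b[110:270,350:510],(400,400))]))
```

```text
False [ 401.36316413 -190.75679093  141.06560181] [ 0.67549619  0.24491664 -0.44470053]
w 0.5905675504583573 [ 0.13478458 -0.27283997 -0.05964713] [ 401.00747778 -190.50043095  140.49665375]
0.5101080005544758 [-0.17941645 -0.01830495  0.5325364 ] 23.2083
[442.99672067 234.91102878 260.00789611] 0.476624460606344 [-0.5932912   0.83998016 -0.16500031] 26.5083
```

View pics/s7.png

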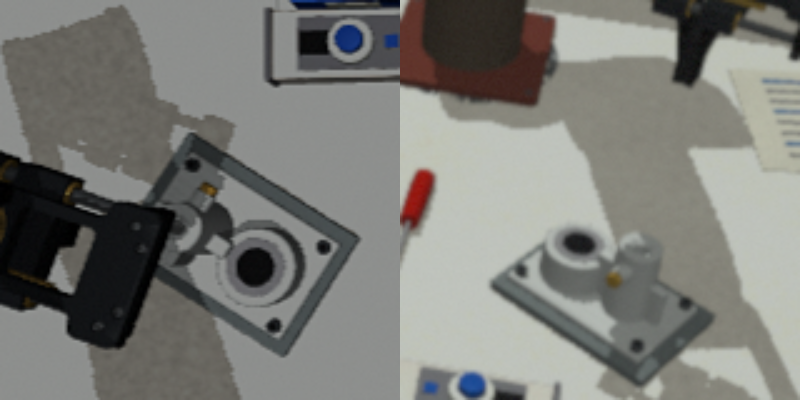

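The gripper closed to 0.5 mm, so the grasp missed. I'll look at the stand before going on.

Run:
```python
from h import *
a=load('t7'); b=load('s7')
cv2.imwrite('pics/s8.png',np.hstack([cv2.resize(a['color'][170:290,330:480],(400,320)),cv2.resize(b['color'][110:250,200:340],(400,320),interpolation=cv2.INTER_CUBIC)]))
for c in (a,b):
    W=cloud(c); m=(np.hypot(W[...,0]-403,W[...,1]+190)<60)&(W[...,2]>160)&(W[...,2]<200); q=W[m]; print(m.sum(), (q.max(0)+q.min(0))/2 if len(q) else 0)
```

```text
120 [ 399.56335005 -188.96687345  170.5853329 ]
74 [ 402.5681456  -188.84073124  169.85386498]
```

View pics/s8.png

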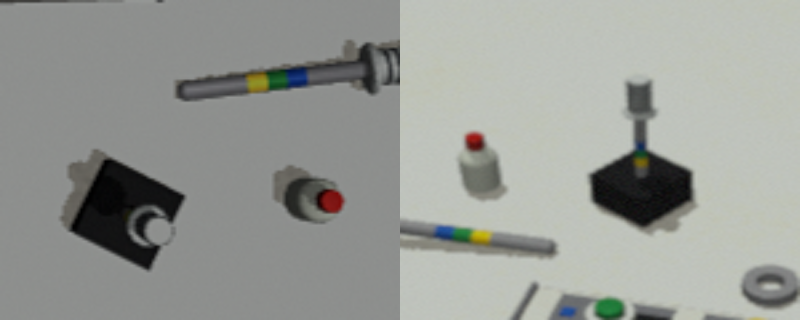

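The target rod is still in its stand, and the large decoy has fallen over. Before retrying, I'll check what the camera frames say about the robot's own fingers and the fixed objects.

```bash
python3 - <<'E'
from h import *
def proj(c,p):
    q=rot(c).T@(np.array(p)-c['xyz']); return (c['camera_matrix']@q/q[2])[:2].round(1)
for t in('top0','t7','scene0','s7'):
    c=load(t); W=cloud(c); print(t,c['xyz'].round(1),c['attitude'].round(2),end=' ')
    for n,p,z,r in(('bearing',[516,-34],15,40),('ybtn',[619,-20],55,17),('stand',[395,-175],45,48)):
        m=(np.hypot(W[...,0]-p[0],W[...,1]-p[1])<r)&(abs(W[...,2]-z)<8); q=W[m]; print(n,((q.max(0)+q.min(0))/2).round(1),end=' ')
    print('TCP proj',proj(c,[443,235,260]))
for t in('w1','w2','w3','w4','w5','w6'):
    c=load(t);W=cloud(c); m=(np.hypot(W[...,0]-513,W[...,1]+225)<120)&(W[...,2]>12); 
    q=W[m]; print(t,len(q),'maxz',q[:,2].max().round() if len(q) else 0)
c=load('s7'); W=cloud(c); m=(np.hypot(W[...,0]-443,W[...,1]-235)<90)&(W[...,2]>200)&(W[...,2]<330); q=W[m]
print('gripper pts',len(q)); lo=q[q[:,2]<q[:,2].min()+15]; print(q.min(0),q.max(0),'low',lo.min(0),lo.max(0))
for t in('w2','w4'):
    c=load(t);W=cloud(c); m=(abs(W[...,0]-395)<45)&(abs(W[...,1]+175)<50)&(abs(W[...,2]-45)<6); q=W[m];print(t,'stand',((q.max(0)+q.min(0))/2).round(1))
E
cat > v.py <<'E'
from h import *
a=load('w4')['color'];b=load('t7')['color']
cv2.imwrite('pics/v9.png',np.vstack([cv2.resize(a,(448,280)),cv2.resize(b,(448,280))]))
E
python3 v.py
```

```text
top0 [440.8 -50.5 918.4] [-175.18   -0.7   -89.23] bearing [515.7 -33.6  13.7] ybtn [617.2 -18.9  52.7] stand [ 401.4 -180.9   43.8] TCP proj [147.2 229.4]
t7 [440.8 -50.5 918.4] [-175.18   -0.7   -89.23] bearing [516.7 -33.6  13.4] ybtn [617.8 -19.   53.1] stand [ 400.4 -182.3   43.6] TCP proj [147.2 229.4]
scene0 [1337.2  144.6  877.9] [-131.64   -0.89  105.05] bearing [517.8 -33.6  13.7] ybtn [621.7 -19.6  52.9] stand [ 404.  -183.7   45.1] TCP proj [460.2 155.8]
s7 [1337.2  144.6  877.9] [-131.64   -0.89  105.05] bearing [517.3 -33.9  13. ] ybtn [623.  -21.7  53.8] stand [ 404.7 -182.8   44.4] TCP proj [460.2 155.8]
w1 0 maxz 0
w2 3208 maxz 179.0
w3 3061 maxz 178.0
w4 90634 maxz 421.0
w5 1346 maxz 47.0
w6 0 maxz 0
gripper pts 141
[434.25725223 222.37270712 297.56117429] [458.82058262 247.87605883 329.7556186 ] low [438.01321036 223.96771969 297.56117429] [458.82058262 247.09428839 311.85232725]
w2 stand [ 400.2 -184.9   44.5]
w4 stand [ 400.2 -184.7   44.8]
```

View pics/v9.png

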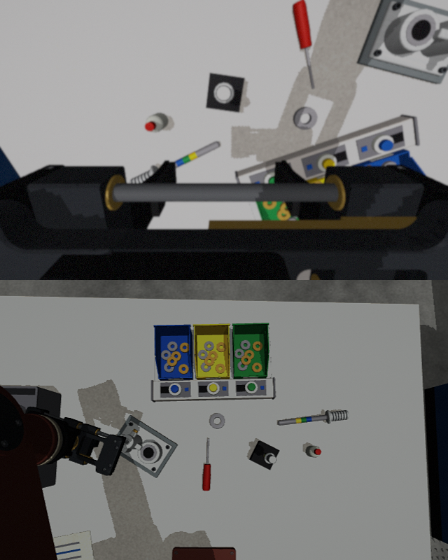

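Run:
```python
from h import *
def proj(c,p):
    q=rot(c).T@(np.array(p)-c['xyz']); return (c['camera_matrix']@q/q[2])[:2]
a=camera('scene'); print(get_tool_pos(),get_eef_rot(),get_qpos(), get_gripper_width())
b=load('s7')
im=[]
c=a
I=cv2.resize(c['color'][20:180,380:540],(600,600),interpolation=cv2.INTER_CUBIC)
for z,col in((260,(0,0,255)),(279,(0,255,255)),(330,(0,255,0))):
    u,v=proj(c,[443,235,z]); cv2.circle(I,(int((u-380)*3.75),int((v-20)*3.75)),5,col,1)
I=cv2.convertScaleAbs(I,alpha=2.0,beta=20)
cv2.imwrite('pics/v10.png',I)
c=load('w6'); W=cloud(c); z=W[...,2]; d=np.hypot(W[...,0]-380,W[...,1]-255); m=(d<75)&(z>150); q=W[m]; print('w6 finger low z',np.nanpercentile(q[:,2],[0,1,5,20]),len(q))
c=load('w3'); W=cloud(c); d=np.hypot(W[...,0]-340,W[...,1]+170); m=(d<75)&(W[...,2]>100); q=W[m]; print('w3',np.nanpercentile(q[:,2],[0,1,5,20]),len(q))
```

```text
[443.01156494 234.97475444 260.00479518] [-177.86682922   89.99846906  -15.86894154] [ 1.89246202e+01 -6.86435017e+00  9.96843815e+01 -8.74648075e-04
  8.71787115e+01  1.26926776e+02] 0.39828786606882866
w6 finger low z [256.44346004 274.50874032 324.43697657 344.96233316] 79848
w3 [131.29521511 177.55057405 296.02434407 326.49169816] 80881
```

View pics/v10.png

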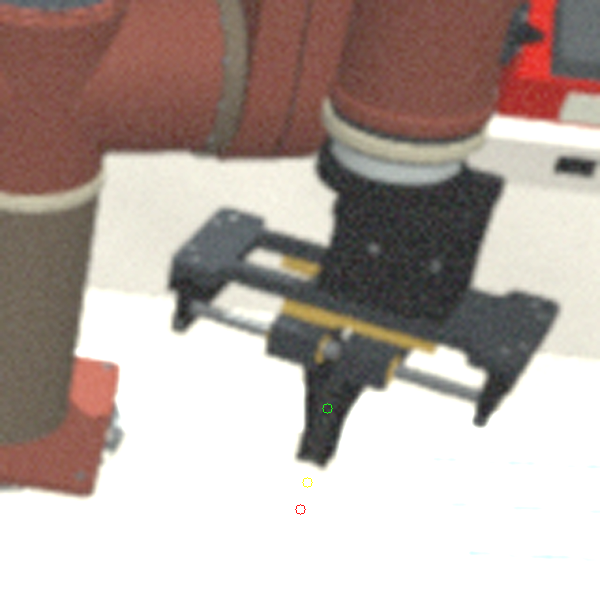

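The scene view and the wrist range both put the fingertips about 36 mm above the commanded TCP. That explains the miss: the jaws closed just over the head. There is no sideways error. I'll regrasp with this correction.

Run:
```python
from h import *
X,Y,ZC=400.3,-190.3,108
gripper_open(); print('open',get_gripper_width(),get_time())
move_straight([X,Y,165],rate=220)
hit=move_straight([X,Y,ZC],rate=60,max_force=6); print(hit,get_tool_pos(),get_force(),get_time())
if not hit:
    grab(40); w=get_gripper_width(); print('w',w,get_force(),get_time())
    if 18<w<26:
        move_straight([X,Y,ZC+40],rate=80); move_straight([X,Y,ZC+105],rate=150)
        print(get_gripper_width(),get_force(),get_time())
        move_straight([443,235,ZC+105],rate=220); print(get_tool_pos(),get_gripper_width(),get_force(),get_time())
        shot('top','t11'); shot('scene','s11')
        b=load('s11')['color'];a=load('t11')['color']
        cv2.imwrite('pics/v11.png',np.hstack([cv2.resize(a[160:290,110:240],(400,400)),cv2.convertScaleAbs(cv2.resize(b[110:270,380:540],(400,400),interpolation=cv2.INTER_CUBIC),alpha=1.5)]))
```

```text
open 86.74465863363609 28.175
False [ 400.63708372 -190.55523212  108.45466184] [-0.0904275   0.00378093  0.48447082] 31.4167
w 20.72026552423241 [-0.43952037  0.51719883  0.00976663] 32.5
20.76174231997192 [-0.05670971  0.14186366 -2.08158519] 33.7333
[443.0616267  234.31628996 213.02376262] 21.000968071980978 [ 0.33844826  0.26217097 -0.94863543] 35.825
```

View pics/v11.png

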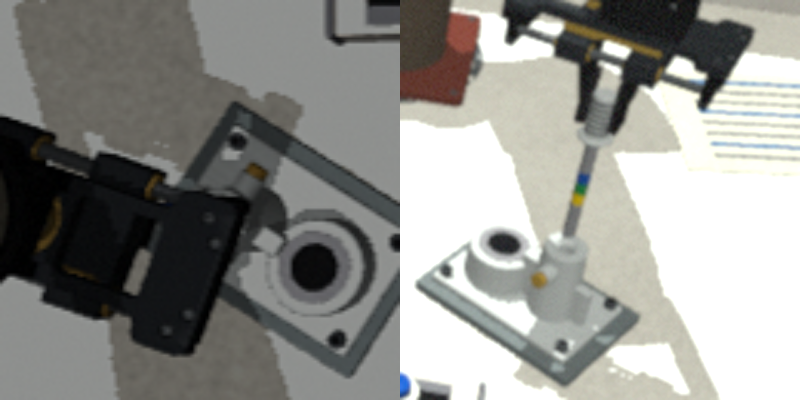

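The rod is held upright over the bore (weight −2 N, width 21). Now the slow, force-guarded insertion.

Run:
```python
from h import *
ZC=108; nose=lambda: get_tool_pos()[2]-ZC+15
p=[443,235]
f0=get_force()[2]
move_straight(p+[ZC+92],rate=60)
hit=move_straight(p+[ZC+5],rate=11,max_force=13)
print(hit,'depth',102-nose(),get_force(),'f0',f0,get_time(),get_gripper_width())
pause(.15); print(get_force(),get_tool_pos(),get_time())
```

```text
True depth 64.58226800453284 [-2.37571344  0.24559218  6.45650349] f0 -1.8144287941924078 41.7917 20.73288465799279
[-3.33780991  1.23721318  5.793117  ] [442.96132997 235.57199662 130.46056232] 41.9417
```

Run:
```python
from h import *
ZC=108; p=[443,235]; f0=-1.9; z=get_tool_pos()[2]
for i in range(6):
    z-=0.4; move_straight(p+[z],rate=8); pause(.05); f=np.mean([get_force()[2] for _ in range(3)])-f0
    print(round(z,2),get_tool_pos()[2].round(2),round(f,2),get_time().__round__(2))
    if f>11.5: break
t=[]
for _ in range(6): pause(.1); t.append(round(get_force()[2]-f0,1))
print(t,get_tool_pos(),102-(get_tool_pos()[2]-ZC+15),get_time(),get_gripper_width())
```

```text
130.06 130.51 7.07 42.3
129.66 130.44 9.26 42.6
129.26 130.39 9.97 42.9
128.86 130.31 11.28 43.2
128.46 130.28 13.3 43.5
[np.float64(13.0), np.float64(14.8), np.float64(14.2), np.float64(13.3), np.float64(13.4), np.float64(14.1)] [444.0578949  235.33361706 130.27970576] 64.72029423815846 44.1 21.26267750551359
```

It's on the bottom at 64.7 mm with about 13.7 N steady for over 0.5 s, which means green. Now I'll release, retreat above the green button, and check the rod.

Run:
```python
from h import *
gripper_open(); move_straight([443,235,215],rate=130); print(get_time(),get_gripper_width())
move_straight([624.5,-144.5,70],rate=220); print(get_tool_pos(),get_time()); grab(20); print(get_gripper_width(),get_time())
c=shot('scene','s12'); t=shot('top','t12')
for n in('s12','t12'):
    W=cloud(load(n)); m=(np.hypot(W[...,0]-443,W[...,1]-235)<40)&(W[...,2]>110); q=W[m]; h=q[q[:,2]>np.percentile(q[:,2],98)-6]
    print(n,len(q),'top z',np.percentile(q[:,2],[90,98]),'mid',(h.max(0)+h.min(0))/2)
b=c['color']
cv2.imwrite('pics/v12.png',np.hstack([cv2.convertScaleAbs(cv2.resize(b[120:260,380:520],(400,400),interpolation=cv2.INTER_CUBIC),alpha=1.4),cv2.resize(b[200:360,180:340],(400,400),interpolation=cv2.INTER_CUBIC)]))
```

```text
46.1833 87.02473855273685
[ 624.57363934 -143.76202438   70.44507833] 48.3583
0.4688949339536329 49.8833
s12 288 top z [198.80429557 200.06596301] mid [444.23391868 237.59914335 197.96474886]
t12 298 top z [199.74840486 201.6349004 ] mid [441.56102237 237.58521621 199.33045648]
```

View pics/v12.png

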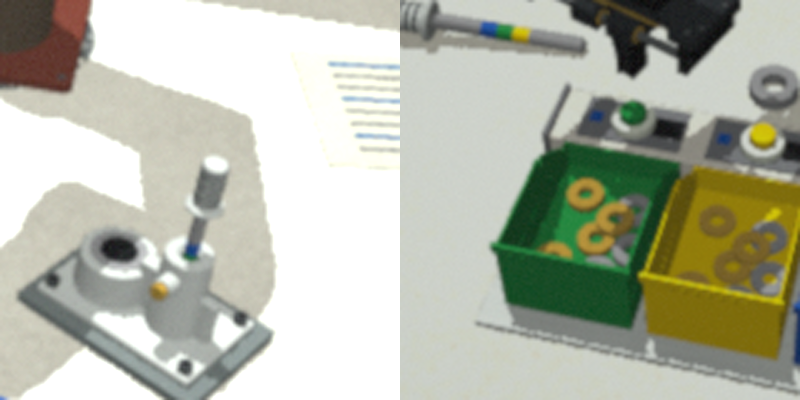

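The rod stands with a green sliver level with the boss top and blue just above it. The head top is at 199.5 mm, against 199.3 expected. Pressing green now.

Run:
```python
from h import *
p=[624.5,-144.5]; f0=get_force()[2]
move_straight(p+[24],rate=90,max_force=6); print(get_tool_pos()[2],get_force()[2]-f0,get_time())
hit=move_straight(p+[6],rate=20,max_force=9); pause(.1); print(hit,get_tool_pos(),get_force()-[0,0,f0],get_time())
t=shot('scene','s13')
```

```text
23.620271780552546 1.1122086978088284 50.6417
True [ 625.06791028 -144.67884585   12.61602411] [-1.13801885 -0.38372514  6.26293294] 51.3833
```

Run:
```python
from h import *
p=[624.5,-144.5]
hit=move_straight(p+[8.5],rate=15,max_force=10); pause(.15); print(hit,get_tool_pos(),get_force(),get_time())
move_straight(p+[75],rate=150); print(get_time(),get_force())
c=shot('scene','s14')
W=cloud(c); m=(np.hypot(W[...,0]-443,W[...,1]-235)<40)&(W[...,2]>110); print(np.percentile(W[m][:,2],98))
hand_in(); print(get_time())
```

```text
True [ 625.08618776 -144.71439378   12.63369945] [-1.97599482  0.46775102  5.88743181] 51.7917
52.3667 [-0.7562735  -0.29695707  0.05226959]
200.87251217333284
the job is handed in; nothing more can be done
the job is handed in; nothing more can be done
```

The rod is home in the bore and released, the green button has been pushed fully in, and the job was handed in at about 52.4 s of the 59 s allowed.

- **Rod:** I slid it past the detent at about 11 mm/s mean speed. It stopped on a hard bottom at about 64.7 mm, where I held a steady 13–15 N for 0.6 s before letting go.
- **Colour:** The picture afterwards shows green at the boss top with blue just above it. The head top measured 199–201 mm, against 199.3 mm expected. At 64.7 mm the depth is within 2 mm of the green/blue border, so green is right and blue would also have been accepted.
- **Button:** I pressed green until it met a hard stop and the arm would go no lower at 12.6 mm commanded height. I touched no other button.

Things that went wrong or disagreed:
- **Missed first grasp:** The jaws closed just above the rod's head, because the fingertips sit about 36 mm above the reported tool point. I corrected for that, and the second grasp held.
- **Decoy rod fell over:** The larger rod stood upright at the start and was already lying on the bench by about 4.9 s. At that time my tool was at least 100 mm away from it and higher, so I think it fell by itself. I could not prove that.
- **Rod position:** The first overhead and scene pictures put the rod head about 5 mm further out in x than all the later ones. I think it settled in its loose hole, and I used the later value.

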